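Build up a cabinet foot in the pin nest and gauge its height

ROBOT

A 6-joint arm with a two-finger parallel gripper is mounted at the origin on the work surface. World frame = base frame: x ahead of the robot, y to its left, z up, the work surface at z = 0. Lengths are in mm, angles in rad, forces in N, time in s.
With the tool pointing down it reaches from about 300 to 775 mm from the base axis. Payload 14.6 kg.
Tool frame: the origin (TCP) lies between the finger pads, 19 mm behind the fingertips; this is the grasp point; z points along the fingers, y is the line along which they close (so a half turn about z gives the same grasp; the last joint's range is limited). The gripper opens to 94 mm and grips with 3 to 60 N. Pads are 16 mm wide; open, the fingers measure 119 mm over their backs; the gripper's body (75 mm by 177 mm) begins 78 mm behind the grasp point.
Start: joints at [-1.317, 0.3, 1.521, -0, 1.321, -0.067], TCP at [173.422, -521.933, 224.246] pointing down, gripper open.
Joint ranges: [-3.03, 3.03], [-0.79, 2.21], [0.23, 2.52], [-1.04, 4.18], [0, 3.07], [-2.55, 2.55]. Speed limits (rad/s): [2.22, 2.22, 2.57, 3.14, 3.14, 3.14].

INTERFACE

Orientations are given as [roll, pitch, yaw] about the fixed x, y, z axes, in that order (R = Rz(yaw) Ry(pitch) Rx(roll)).
In Python, from cell import manip gives the robot as it stands.
- The arm moves only by the shell command python3 -m creep 'ROWS' [OPENING] [FORCE]. ROWS is text: rows parted by semicolons, each of 6 numbers parted by spaces: the shift along the tool's x, y, z normalised to -1 to 1, where 1 is 4 cm, then the turn, a rotation vector about the tool's x, y, z normalised to -1 to 1, where 1 is pi rad. In form: dx dy dz ax ay az; .... A call has 1 to 20 rows; each row shifts and turns the commanded pose from where the row before left it, along the tool's axes as they then stand; what a row does not reach is not made up. A row lasts 1/8 s, in which the tool goes at most 62.5 mm and 10.7 degrees, less where a joint would pass 70% of its speed; a pose out of reach is approached as far as the arm can. A call with a number of a shift or a turn outside -1 to 1 is refused whole. A call with a gripper value outside its range is refused whole. OPENING is the closure, from 0 (fully open) to 1 (shut), set as the call begins (- or left out, the last holds). The fingers move at their own pace and stop on an object; FORCE is the grip in N (left out, the last holds). Time passes only in rows, so rows that do not move let the fingers close. It gives the time, the measured TCP pose, the force, the opening and the grip force at its end, in the units of the state.
- manip.read_state(): the state, without advancing time (a new reading comes with each control period).
- manip.camera(name): name is "side" or "top" or "wrist"; returns a dict with "color" (384x512x3 uint8, red, green, blue), "range_z" (384x512 float32, mm along the optical axis (not along the pixel's ray), 0 where there is no reading), "camera_matrix" (3x3 intrinsics, pixels), "T" (4x4, takes a point from camera to world coordinates). Camera axes: x right, y down, z forward; pixel columns grow to the right and rows downward; lengths in mm; the calibration is good to about 2 mm. A picture is of the moment at which its call begins.
- manip.sign_off(): hands the job in; it is judged then, once.
The state is a dict: "clock": time; "joints": joint angles; "qd": joint speeds; "effort": joint torques, N m; "eef_pos": TCP position; "eef_rot": TCP orientation; "wrist_force": force on the tool from outside, world axes, zero at the start; "moment": the same for the moment, N m; "finger_gap": finger opening in mm; "finger_force": force on a finger pad.
Only numpy, scipy, OpenCV 4.12 (cv2) and the standard library are available. Lean on these libraries where they do the work, as an engineer would, in place of code of your own. Each camera call takes 0.05 s, during which the arm holds its last target. There are 200 camera calls.

TASK

Build up one cabinet foot in the pin nest: the beech block first, fully down on the nest floor, then every blue shim lying on the bench flat on top of it, and the brass plate last. Then turn the gauge by its knurled collar (never push on the arm) until its red line clicks in at the green mark, press the red button down until the gauge foot bears on the plate, hold it there a second, and let it spring back up. Finally turn the collar back to the white park mark, and leave the finished stack square in the nest and the other things on the bench where they were.

Things in the scene. Friction and masses are not known exactly. Their poses are not given: they have to be found in the camera images.
- station: fixed steel base plate 230 x 300 x 15 mm, z up, carrying the whole fixture; place and yaw vary. Origin on the bench midway between nest and column: nest centre at (0, 65) mm, column axis at (0, -65), plate from x -65 to 165 and y -170 to 130 in its frame. A fixed steel setting block 32 x 32 mm, top 60 mm over the bench, stands at (118, -119) mm; it is not used.
- nest (a point): centre of the nest floor, 15 mm over the bench; axes as the station's. Pocket 70 x 70 mm, square to the station, bounded by eight fixed vertical steel pins of 10 mm diameter with round noses, two on each side, centred 40 mm out and 26 mm to either side of the middle: a 42 mm gap for a finger in each side.
- pin_top (a point): round nose of one pin (x -40, y +26 mm from the nest centre), 90 mm above the nest floor like all of them. To keep the gripper's body above the pins, hold the block within about 6 mm of its top (TCP not lower than 42 mm over the nest floor when it is down).
- block: loose square beech foot block 66 x 66 x 50 mm, 150 g; origin at the centre of its underside, z up. The pocket takes it with 2 mm to spare on each side; turning it by quarter turns makes no difference.
- shim1: loose square blue plastic shim 66 x 66 x 8 mm, 40 g, with a black dot on top; origin at the centre of its underside, z up. Two to four shims are on the bench in a given start; an absent one reads None.
- shim2: as shim1
- shim3: as shim1
- shim4: as shim1
- plate: loose square brass-coloured mounting plate 66 x 66 x 8 mm, 260 g, with four dark screw holes; origin at the centre of its underside, z up.
- collar (a joint): angle (rad, anticlockwise from above) of the black knurled collar, 62 mm diameter, on the fixed column; it carries the gauge arm. 0 = white mark (park), +1.0 = green mark (arm over the nest), -1.0 = yellow mark (over the setting block). It clicks into a detent every 0.5 rad: let go within 0.2 rad of one it pulls itself in. Takes up to 0.6 N m; end stops +/-1.12. It starts at yellow.
- collar_grip (a point): fixed point on the column axis, 186 mm over the bench: TCP here, pointing down, takes the collar across its 62 mm diameter. The knurled part reaches from 163 to 195 mm over the bench, the fixed column top in its middle to 202 mm. The gauge arm leaves the collar below the knurls; its beam's top is 158 mm over the bench.
- collar_line (a point): red index line on the collar's top face, 26.5 mm from the axis, on the side where the gauge arm points
- mark_green (a point): green mark on the fixed column top, 14.5 mm from the axis, on the nest's side: the collar's place for gauging
- mark_white (a point): white mark on the fixed column top, 14.5 mm from the axis: the collar's park place. (A third mark, yellow, belongs to the setting block.)
- gauge_arm: aluminium arm fixed to the collar, with a grey gauge head and a white display at its end; origin on the column axis at bench height, x along the arm. Head centre 130 mm, display's end 183 mm from the axis; tops 164 and 166 mm over the bench. Delicate: turn it only by the collar.
- gauge (a joint): travel (m) of the sprung vertical slide in the gauge head, positive down: 0 = fully up (foot 107 mm above the nest floor), stop at 0.062. The spring pushes up with 3 N at the top and 7 N at 40 mm, so it rises when let go. With the foot on the stack, its height is 0.107 m minus this value: travel 33, 25 or 17 mm with two, three or four shims.
- gauge_top (a point): centre of the top of the slide's red push button (30 mm diameter), 227 mm over the bench when up. A push of 10 to 20 N makes the foot bear firmly on the plate.
- gauge_foot (a point): centre of the underside of the slide's round steel foot (26 mm diameter), 122 mm over the bench when up
- glue: bystander: yellow bottle 64 mm diameter, 160 mm tall, standing; origin at the centre of its underside
- mallet: bystander: mallet with a rubber head lying on the bench, 260 mm long; origin at its middle, head at its +x end
- pull: bystander: brass drawer pull 200 mm long, 38 mm high, standing on its two feet; origin on the bench midway between the feet
- screw_bin: bystander: fixed wooden bin 140 x 220 x 70 mm of hardware; origin at the centre of its underside
There are look-alikes about, which are no part of the job. What is shaped like the shim4 but grey or turquoise is not meant.

How it is judged (in metres and radians):
On the way, in this order (a step that is already met when the one before it is completed fails the run):
1. the block stands fully down in the nest (horizontal distance between block and nest below 0.005 m and z of block in the frame of nest between -0.003 and 0.003 m and angle between block's own z axis and vertical below 0.06 rad), for 0.2 s.
2. every shim lies flat on the block inside the nest (all of step 1 and horizontal distance between each of shim1, shim2, shim3, shim4 and nest below 0.005 m and z of shim1 in the frame of nest between 0.047 and 0.077 m and angle between each of shim1, shim2, shim3, shim4's own z axis and vertical below 0.06 rad and z of shim2 in the frame of nest between 0.047 and 0.077 m and z of shim3 in the frame of nest between 0.047 and 0.077 m and z of shim4 in the frame of nest between 0.047 and 0.077 m), for 0.2 s.
3. the plate lies flat on top of the shims inside the nest (all of step 2 and horizontal distance between plate and nest below 0.005 m and z of plate in the frame of nest between 0.055 and 0.085 m and angle between plate's own z axis and vertical below 0.06 rad and z of plate in the frame of shim1 above 0.005 m and z of plate in the frame of shim2 above 0.005 m and z of plate in the frame of shim3 above 0.005 m and z of plate in the frame of shim4 above 0.005 m), for 0.2 s.
4. the collar is at the green mark (all of step 3 and value of joint collar between 0.9 and 1.1 rad), for 0.2 s.
5. the gauge foot bears on the plate, with the collar at the green mark (all of step 4 and value of joint gauge between 0.013 and 0.037 m and contact force between gauge and plate above 0.5 N), for 0.5 s.
6. the gauge foot is back up (value of joint gauge below 0.004 m), for 0.1 s.
At the end, for the whole second after the job is handed in: Block, all shims and plate lie in this order in the nest, each within 5 mm of its centre, flat within 0.06 rad, the block on the nest floor within 3 mm, nothing moving; the gauge foot is up (travel under 4 mm) and the collar is within 0.1 rad of the white park mark (all of step 3 and value of joint collar between -0.1 and 0.1 rad and value of joint gauge below 0.004 m and linear speed of each of block, shim1, shim2, shim3, shim4, plate below 0.02 m/s); the robot touches nothing.
It fails at once if the gauge arm is pushed by the fingers (over 5 N) (contact force between the fingers and gauge_arm above 5 N).
It fails at once if the glue bottle, the mallet or the drawer pull is moved by more than 40 mm (distance of any of glue, mallet, pull from where it was at the start of the episode above 0.04 m).
Of shim1, shim2, shim3, shim4 only 2 to 4 are there at a start; the rules pass over those that are not, and their reading is None.
At some moment in a run one of block, shim1, shim2, shim3, shim4, plate may be knocked a few centimetres aside while the robot is not near it.
Once in a run the grip may slacken for a moment while it holds something.
It also fails if it takes over 210 s, if anything falls off the work surface, if the arm or the gripper's body presses on something with over 40 N, if the wrist force passes 120 N, or if a joint passes its speed limit or range.

## Working session

There is one attempt and no reset: what is moved stays moved. The work goes in short steps, Python scripts to look and compute and a shell command to move; the robot and the scene stay as the last step left them, time stands still between calls to the robot, and variables do not carry over. Pictures are saved under pics/ and viewed, at most 14 in all, crops included, and the job is handed in when it is done.

```bash
ls; mkdir -p pics
python3 - <<'E'
from cell import manip
import cv2,numpy as np
print(manip.read_state())
for n in ["top","side"]:
    c=manip.camera(n); cv2.imwrite(f"pics/{n}0.png",c["color"][:,:,::-1]); np.savez(f"{n}0.npz",**c)
    print(n,c["camera_matrix"],c["T"].round(3))
E
```

```text
pics
{'clock': 0.0, 'joints': array([-1.31659168e+00,  3.00471942e-01,  1.52153827e+00, -3.39067477e-05,
        1.32071989e+00, -6.66252987e-02]), 'qd': array([ 0.00017241,  0.00244395,  0.00056634, -0.00067594, -0.00299096,
        0.00180746]), 'effort': array([ 4.30283990e-05, -5.31807482e+01, -3.52731550e+01,  7.08829123e-02,
        2.44949665e-02, -1.29725327e-04]), 'eef_pos': array([ 173.36308234, -521.7207607 ,  223.70397159]), 'eef_rot': array([-3.14045554e+00, -4.29570218e-05,  3.20838334e-01]), 'wrist_force': array([ 0.87823844, -0.325508  , -0.3878627 ]), 'moment': array([ 0.04776023, -0.00427102,  0.02498465]), 'finger_force': 0.0, 'finger_gap': 93.9513995605228}
top [[413.98886754   0.         260.80043202]
 [  0.         413.98886754 190.02039915]
 [  0.           0.           1.        ]] [[-8.000000e-03 -9.970000e-01  7.100000e-02  3.795760e+02]
 [-1.000000e+00  8.000000e-03 -3.000000e-03 -7.042000e+01]
 [ 2.000000e-03 -7.100000e-02 -9.970000e-01  1.440099e+03]
 [ 0.000000e+00  0.000000e+00  0.000000e+00  1.000000e+00]]
side [[439.44667099   0.         256.56674946]
 [  0.         439.44667099 186.22678985]
 [  0.           0.           1.        ]] [[ 9.880000e-01 -1.000000e-01  1.180000e-01  2.961090e+02]
 [-1.540000e-01 -6.090000e-01  7.780000e-01 -1.369711e+03]
 [-6.000000e-03 -7.870000e-01 -6.170000e-01  1.182120e+03]
 [ 0.000000e+00  0.000000e+00  0.000000e+00  1.000000e+00]]
```

View pics/top0.png

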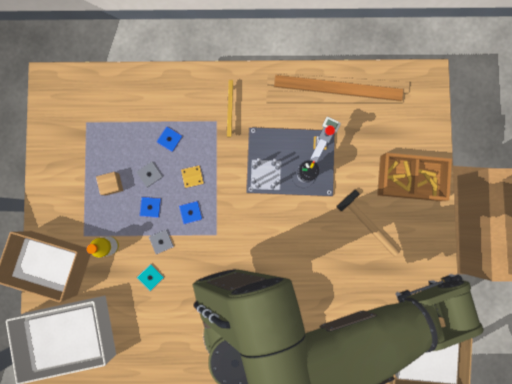

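View pics/side0.png

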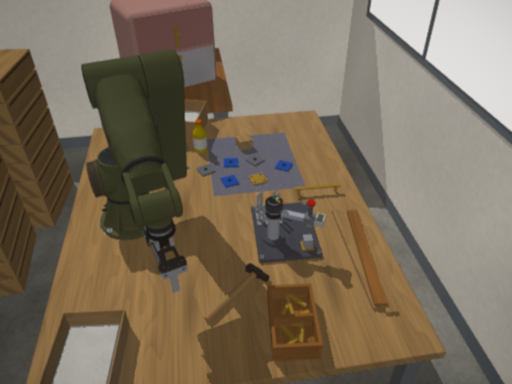

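Top view: three blue shims at (170,139), (150,207), (190,212), the brass plate at (192,177), the block at (108,183), the nest at (265,173), the column at (309,171) and the gauge head at (328,130). Grey and turquoise look-alikes are at (150,174), (161,241) and (150,277). The side view agrees.

```bash
cat > h.py <<'E'
import numpy as np, cv2
from scipy import ndimage
from cell import manip
def take(n,save=None):
    c=manip.camera(n)
    if save: cv2.imwrite(f"pics/{save}.png",c["color"][:,:,::-1])
    return c
def cloud(c):
    K=c["camera_matrix"];d=c["range_z"].astype(float);v,u=np.mgrid[:d.shape[0],:d.shape[1]]
    p=np.stack([(u-K[0,2])/K[0,0]*d,(v-K[1,2])/K[1,1]*d,d],-1)
    P=p@c["T"][:3,:3].T+c["T"][:3,3]; P[d<=0]=np.nan
    return P
def ray(c,uv,z):
    K=c["camera_matrix"];uv=np.atleast_2d(uv).astype(float)
    r=np.c_[(uv[:,0]-K[0,2])/K[0,0],(uv[:,1]-K[1,2])/K[1,1],np.ones(len(uv))]@c["T"][:3,:3].T
    o=c["T"][:3,3]; return o+r*((z-o[2])/r[:,2])[:,None]
R=lambda lo,hi:(np.array(lo),np.array(hi))
COL={"blue":R((105,150,60),(125,255,255)),"gold":R((15,120,120),(30,255,255)),"red":R((0,180,120),(6,255,255)),
     "green":R((45,120,60),(75,255,255)),"turq":R((82,150,60),(98,255,255))}
def rects(c,mask,z,amin=60):
    "squares: contour -> rays onto plane z -> min area rect in world"
    m=cv2.morphologyEx(mask.astype(np.uint8)*255,cv2.MORPH_CLOSE,np.ones((5,5)))
    out=[]
    for k in cv2.findContours(m,cv2.RETR_EXTERNAL,cv2.CHAIN_APPROX_NONE)[0]:
        if cv2.contourArea(k)<amin: continue
        w=ray(c,k[:,0,:],z)[:,:2].astype(np.float32)
        (x,y),(a,b),t=cv2.minAreaRect(w)
        out.append((round(x,1),round(y,1),round(a,1),round(b,1),round((t+45)%90-45,1),k[:,0].mean(0).round()))
    return out
def cmask(c,name):
    return cv2.inRange(cv2.cvtColor(c["color"],cv2.COLOR_RGB2HSV),*COL[name])>0
E
python3 - <<'E'
from h import *
for n in ["top"]:
    c=dict(np.load(n+"0.npz")); P=cloud(c)
    for col,z in (("blue",8),("gold",8),("turq",8)):
        for r in rects(c,cmask(c,col),z,30):
            u,v=r[5].astype(int); print(col,r,P[v-1:v+2,u-3,2].round(1))
    # block by height
    m=(P[...,2]>42)&(P[...,2]<60)
    for r in rects(c,m,50,80): print("h50",r)
    m=(P[...,2]>95)&(P[...,2]<112)
    l,k=ndimage.label(m)
    for i in range(1,k+1): print("pin",P[l==i].mean(0).round(1),(l==i).sum())
    m=(P[...,2]>8)&(P[...,2]<22)
    for r in rects(c,m,15,2000): print("base",r)
    m=(P[...,2]>190)&(P[...,2]<215); l,k=ndimage.label(m)
    for i in range(1,k+1):print("col",P[l==i].mean(0).round(1),(l==i).sum())
E
```

```text
blue (407.4, 168.9, 63.4, 64.3, 14.3, array([190., 212.])) [11.5  9.8 11.4]
blue (427.1, 309.0, 65.1, 63.9, -5.2, array([150., 207.])) [7.2 9.6 7.4]
blue (664.4, 244.1, 64.8, 64.2, -32.6, array([169., 139.])) [ 6.5 14.5  4.3]
gold (129.1, 672.2, 141.4, 28.6, -6.1, array([ 43., 295.])) [110.5 121.3 122.5]
gold (288.6, 485.3, 71.1, 69.1, -44.8, array([ 98., 248.])) [157.7 161.9 157.8]
gold (360.3, -883.1, 111.6, 381.4, -2.6, array([497., 218.])) [-223.8 -218.8 -223.1]
gold (531.9, 163.9, 63.7, 65.0, 12.6, array([192., 176.])) [10.7  8.1  8.1]
gold (522.7, -632.6, 301.9, 157.2, -5.8, array([418., 179.])) [59.3 68.4 62.7]
gold (772.4, 32.9, 24.6, 207.5, -0.2, array([230., 108.])) [-6.5 37.3 39.3]
gold (842.6, -351.5, 460.5, 52.3, -6.7, array([338.,  87.])) [19.8 23.6 23.9]
turq (187.1, 305.9, 58.2, 62.3, 44.8, array([150., 277.])) [11.1  6.1 -0.2]
h50 (-96.0, -614.2, 199.5, 121.0, -0.5, array([432., 368.]))
h50 (-90.5, -736.9, 12.6, 135.0, -7.2, array([465., 362.]))
h50 (-6.7, 596.0, 203.1, 263.8, 11.1, array([ 48., 343.]))
h50 (25.2, 442.7, 206.7, 19.9, 14.9, array([104., 328.]))
h50 (2
[... 1295 characters left out ...]
.5] 118
pin [-55.9 705.3  97.3] 1
pin [-83.6 478.2 100.1] 6
pin [-89.3 505.8 100. ] 23
pin [-91.5 531.4  96.7] 1
pin [-98.  548.7  99.7] 22
pin [-100.4  572.3   96.2] 1
pin [-105.6  585.7   99.5] 16
base (576.9, -173.0, 307.0, 234.2, -2.8, array([295., 163.]))
base (829.8, -345.8, 499.9, 118.2, -0.4, array([332.,  90.]))
col [ 527.  -219.6  197.5] 328
col [231.   23.7 196.4] 2
col [232.9  15.1 212.9] 1
col [228.7  36.6 201. ] 3
col [226.1  46.8 203.1] 2
col [223.3  57.1 203.3] 3
col [220.7  67.3 204.9] 2
col [217.6  77.9 202.6] 3
col [214.9  88.  204. ] 2
col [213.5  93.9 214.6] 1
col [210.  103.4 209.7] 1
col [ 192.  -564.2  210.5] 7
col [ 164.3 -471.4  208.2] 1
col [ 161.3 -465.7  207.3] 1
```

```bash
cat >> h.py <<'E'
from scipy.spatial.transform import Rotation as Ro
def go(x,y,z,yaw):
    "turn (tool rotvec/pi) to pointing down at yaw, then shift in tool axes /40mm after that turn"
    s=manip.read_state(); yaw=(yaw-s["eef_rot"][2]+np.pi/2)%np.pi-np.pi/2+s["eef_rot"][2]
    j6=s["joints"][0]  # wrist check
    A=Ro.from_euler("xyz",s["eef_rot"]);B=Ro.from_euler("xyz",[np.pi,0,yaw])
    r=(A.inv()*B).as_rotvec()/np.pi; d=B.inv().apply(np.array([x,y,z])-s["eef_pos"])/40
    print("t",round(s["clock"],2),"turn",r.round(4),"shift",d.round(3),"yaw",round(yaw,3),"j6 at goal",round(np.arctan2(y,x)+np.pi/2-yaw,2))
E
python3 -m creep '0 0 -1 0 0 -0.048; 0 0 -1 0 0 -0.048; 0 0 -0.5 0 0 -0.048;0 0 0 0 0 -0.048;0 0 0 0 0 -0.048;0 0 0 0 0 -0.048;0 0 0 0 0 -0.048;0 0 0 0 0 -0.046; 0 0 0 0 0 0'; python3 -c "
from h import *
go(533,-90,330,1.523)"
```

```text
clock: 1.23
eef_pos: [173.4, -521.9, 324.0]
eef_rot: [-3.141, -0.001, 1.52]
wrist_force: [0.8, -0.0, -0.5]
finger_gap: 93.7
finger_force: 0.0
t 1.23 turn [-0.0001 -0.0002 -0.001 ] shift [11.214  8.464 -0.151] yaw 1.523 j6 at goal -0.12
```

```bash
python3 -m creep '0.5 0.4 0 0 0 0;1 0.75 0 0 0 0;1 0.75 0 0 0 0;1 0.75 0 0 0 0;1 0.75 0 0 0 0;1 0.75 0 0 0 0;1 0.75 0 0 0 0;1 0.75 0 0 0 0;1 0.75 0 0 0 0;1 0.75 0 0 0 0;1 0.75 -0.1 0 0 0;0.7 0.56 0 0 0 0;0 0 0 0 0 0;0 0 0 0 0 0;0 0 0 0 0 0'
python3 - <<'E'
from h import *
go(533,-90,330,1.523)
c=take("wrist","w1"); print(c["T"].round(3),c["camera_matrix"][0,0]); P=cloud(c)
m=(P[...,2]>96)&(P[...,2]<112); l,k=ndimage.label(m)
for i in range(1,k+1):
    if (l==i).sum()>8:print(P[l==i].mean(0).round(1),(l==i).sum())
t=take("top","t1")
for r in rects(t,cmask(t,"blue"),8,30): print(r)
E
```

```text
clock: 3.1
eef_pos: [533.3, -92.2, 328.4]
eef_rot: [3.141, 0.0, 1.519]
wrist_force: [0.7, -0.5, 0.7]
finger_gap: 94.0
finger_force: 0.0
t 3.1 turn [ 0.      0.     -0.0014] shift [ 0.053 -0.01  -0.04 ] yaw 1.523 j6 at goal -0.12
[[ 9.99000e-01 -5.10000e-02 -1.40000e-02  5.37248e+02]
 [-5.30000e-02 -9.64000e-01 -2.60000e-01 -1.69570e+01]
 [ 0.00000e+00  2.60000e-01 -9.65000e-01  4.88757e+02]
 [ 0.00000e+00  0.00000e+00  0.00000e+00  1.00000e+00]] 319.51337334609644
[513.3 -49.6 102.9] 59
[564.6 -52.3 102.9] 58
[498.8 -62.7 102.5] 57
[577.7 -66.8 102.9] 57
[ 496.2 -114.3  102.3] 57
[ 575.2 -118.1  102.5] 54
[ 509.2 -128.7  102.6] 52
[ 560.8 -131.3  102.8] 52
[ 531.2 -203.   104. ] 149
(407.4, 168.9, 63.4, 64.3, 14.3, array([190., 212.]))
(427.1, 309.0, 65.1, 63.9, -5.2, array([150., 207.]))
(664.7, 244.4, 63.8, 64.5, -33.1, array([169., 139.]))
```

View pics/w1.png

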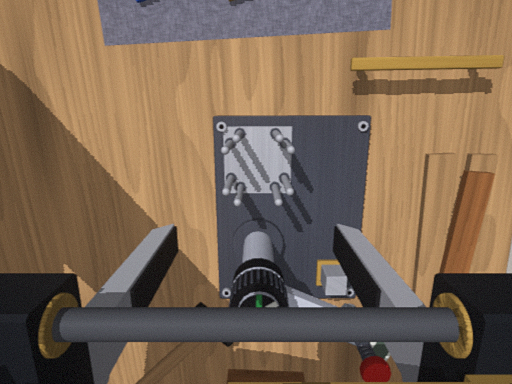

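The wrist view shows the nest pins around (258,165), column at (258,275), and the arm pointing right at yellow. Next I look at the block from closer up.

```bash
python3 -c "
from h import *
go(505,442,200,1.831)"; python3 -m creep '1 -0.05 0 0 0 -0.05;1 0 0 0 0 -0.05; 0.5 0 0 0 0 0;0 0 0 0 0 0'; python3 -c "
from h import *
go(505,442,200,1.831)"
```

```text
t 3.2 turn [ 0.0001  0.     -0.0992] shift [13.084  2.749  3.211] yaw 1.831 j6 at goal 0.46
clock: 3.7
eef_pos: [524.0, 8.1, 328.6]
eef_rot: [3.141, 0.0, 1.833]
wrist_force: [-0.5, -0.8, 0.2]
finger_gap: 93.7
finger_force: 0.0
t 3.7 turn [0.0002 0.0001 0.0006] shift [10.605  2.332  3.214] yaw 1.831 j6 at goal 0.46
```

```bash
python3 -m creep '1 0.22 0.2 0 0 0;1 0.22 0.3 0 0 0;1 0.22 0.3 0 0 0;1 0.22 0.3 0 0 0;1 0.22 0.3 0 0 0;1 0.22 0.3 0 0 0;1 0.22 0.3 0 0 0;1 0.22 0.3 0 0 0;1 0.22 0.3 0 0 0;1 0.22 0.3 0 0 0;0.6 0.14 0.3 0 0 0;0 0 0 0 0 0;0 0 0 0 0 0;0 0 0 0 0 0'
cat >> h.py <<'E'
def sq(c,top,tol=4,lo=500,near=None):
    "square top faces at height top seen in the depth picture"
    P=cloud(c); m=np.abs(P[...,2]-top)<tol
    return [r for r in rects(c,m,top,lo) if 50<r[2]<80 and 50<r[3]<80]
E
python3 - <<'E'
from h import *
go(505,442,200,1.831)
c=take("wrist","w2")
for r in sq(c,50): print(r)
E
```

```text
clock: 5.45
eef_pos: [504.6, 440.4, 201.1]
eef_rot: [3.141, -0.0, 1.833]
wrist_force: [0.7, -0.1, 0.2]
finger_gap: 93.8
finger_force: 0.0
t 5.45 turn [ 0.0003 -0.0001  0.0007] shift [0.036 0.02  0.028] yaw 1.831 j6 at goal 0.46
(509.3, 444.5, 65.3, 65.3, 13.7, array([260., 183.]))
```

View pics/w2.png

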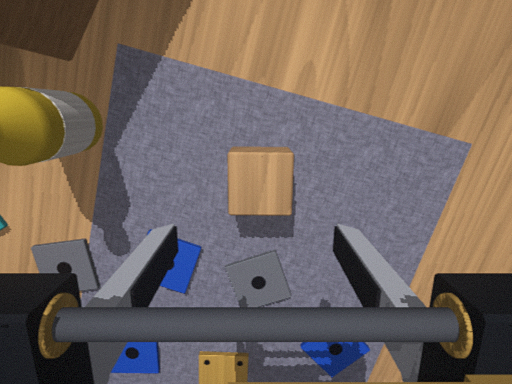

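```bash
python3 -c "
from h import *
go(507.5,443.5,45,1.815)"; python3 -m creep '0.06 0.06 0.5 0 0 0.005;0 0 0.8 0 0 0;0 0 0.8 0 0 0;0 0 0.8 0 0 0;0 0 0.7 0 0 0;0 0 0.3 0 0 0;0 0 0 0 0 0;0 0 0 0 0 0'; python3 -c "
from h import *
go(507.5,443.5,45,1.815)"
```

```text
t 5.5 turn [ 0.0003 -0.0001  0.0059] shift [0.053 0.091 3.902] yaw 1.815 j6 at goal 0.47
clock: 6.5
eef_pos: [506.0, 444.8, 45.4]
eef_rot: [3.14, -0.001, 1.819]
wrist_force: [-0.6, -0.7, 0.6]
finger_gap: 93.6
finger_force: 0.0
t 6.5 turn [ 0.0005 -0.0002  0.0013] shift [-0.04  0.03  0.01] yaw 1.815 j6 at goal 0.47
```

```bash
python3 -m creep '0 0 0 0 0 0;0 0 0 0 0 0;0 0 0 0 0 0;0 0 0 0 0 0;0 0 0 0 0 0;0 0 0 0 0 0;0 0 0 0 0 0;0 0 0 0 0 0' 1 35;python3 -m creep '0 0 -0.3 0 0 0;0 0 -1 0 0 0;0 0 -1 0 0 0;0 0 -1 0 0 0;0 0 -1 0 0 0;0 0 0 0 0 0;0 0 0 0 0 0'
python3 - <<'E'
from h import *
c=take("wrist","w3"); s=manip.read_state()
z=s["eef_pos"][2]+5
for r in sq(c,z,5):
    d=Ro.from_euler("xyz",s["eef_rot"]).inv().apply(np.r_[r[0],r[1],z]-s["eef_pos"]); print(r,"in tool",d.round(1),s["eef_rot"])
go(537,-90.5,330,1.523)
E
```

```text
clock: 7.5
eef_pos: [505.7, 444.5, 44.6]
eef_rot: [3.141, -0.0, 1.819]
wrist_force: [0.9, -0.9, 4.6]
finger_gap: 65.8
finger_force: 35.0
clock: 8.38
eef_pos: [505.1, 444.1, 215.0]
eef_rot: [-3.14, 0.001, 1.819]
wrist_force: [-0.0, -0.5, -2.7]
finger_gap: 65.2
finger_force: 35.0
t 8.43 turn [-0.0008  0.0005  0.0943] shift [-13.311   1.437  -2.888] yaw 1.523 j6 at goal -0.12
```

View pics/w3.png

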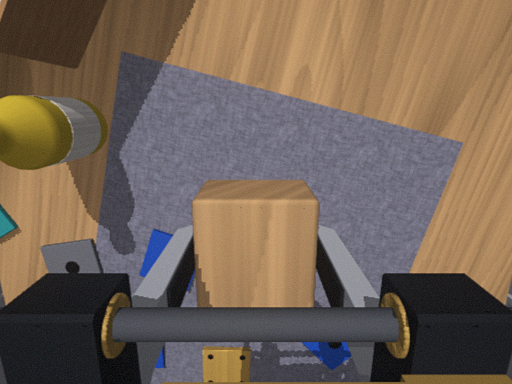

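The block is held. Its top +x edge runs from (193,198) to (318,198), and the bar covers the rest of the top face.

```bash
cat >> h.py <<'E'
def tool(p,s=None):
    s=s or manip.read_state(); return Ro.from_euler("xyz",s["eef_rot"]).inv().apply(np.atleast_2d(p)-s["eef_pos"])
def held(c,drop,v0=150,v1=290):
    "held square: columns/edge in wrist picture, top face 'drop' mm from TCP (+ = above TCP)"
    s=manip.read_state();P=cloud(c);m=np.abs(P[...,2]-(s["eef_pos"][2]+drop))<4
    m[:v0]=0;m[v1:]=0;m[:,:185]=0;m[:,330:]=0
    if m.sum()<100: print("no face",m.sum());return
    q=tool(P[m],s); v,u=np.nonzero(m)
    print("n",m.sum(),"rows",v.min(),v.max(),"toolx max",np.percentile(q[:,0],99).round(1),"y range",np.percentile(q[:,1],[0.5,99.5]).round(1),"z",np.median(q[:,2]).round(1))
E
python3 - <<'E'
from h import *
c=take("wrist")
held(c,5)
s=manip.read_state()
print(tool(ray(c,[[193,198],[318,198]],s["eef_pos"][2]+5.5)).round(1))
P=cloud(c); print([(v,tool(P[v,256]).round(1)[0]) for v in range(176,300,12)])
E
```

```text
n 11650 rows 197 289 toolx max 31.0 y range [-33.1  34.3] z -5.2
[[ 31.8 -31.4  -5.5]
 [ 31.8  31.5  -5.6]]
[(176, array([ -2.6,   0.9, 214.4])), (188, array([31.1,  0.4, 18.1])), (200, array([30.4,  0.3, -4.5])), (212, array([24.5,  0.3, -5.8])), (224, array([17.8,  0.3, -5.4])), (236, array([11.3,  0.3, -5.7])), (248, array([ 4.4,  0.3, -5.4])), (260, array([-1.9,  0.3, -6.6])), (272, array([-9.4,  0.3, -5.7])), (284, array([-17.5,   0.3,  -4.1])), (296, array([-24.4,   0.3,  -5.1]))]
```

```bash
python3 -m creep '0 0 0 0 0 0.048; 0 0 0 0 0 0.046;-0.5 0.05 0 0 0 0;0 0 0 0 0 0'; python3 -c "
from h import *
go(534.5,-88.5,165,1.522)"
```

```text
clock: 8.98
eef_pos: [506.6, 423.5, 215.3]
eef_rot: [-3.14, 0.001, 1.523]
wrist_force: [-0.5, 0.5, -1.9]
finger_gap: 65.6
finger_force: 35.0
t 8.97 turn [-0.0004  0.0004  0.0004] shift [-12.752   1.321   1.258] yaw 1.522 j6 at goal -0.12
```

```bash
python3 -m creep '-1 0.1 0 0 0 0;-1 0.1 0 0 0 0;-1 0.1 0 0 0 0;-1 0.1 0 0 0 0;-1 0.1 0 0 0 0;-1 0.1 0 0 0 0;-1 0.1 0 0 0 0;-1 0.1 0 0 0 0;-1 0.1 0 0 0 0;-1 0.1 0 0 0 0;-1 0.1 0 0 0 0;-1 0.1 0 0 0 0;-0.75 0.12 0.3 0 0 0;0 0 0.4 0 0 0;0 0 0.5 0 0 0;0 0 0 0 0 0;0 0 0 0 0 0;0 0 0 0 0 0'
python3 - <<'E'
from h import *
go(534.5,-88.5,165,1.522)
c=take("wrist","w4"); held(c,5,100)
P=cloud(c); m=(P[...,2]>97)&(P[...,2]<112); l,k=ndimage.label(m)
for i in range(1,k+1):
    if (l==i).sum()>30: v,u=np.nonzero(l==i);print(P[l==i].mean(0).round(1),tool(P[l==i].mean(0)).round(1),(l==i).sum(),u.mean().round(),v.mean().round())
E
```

```text
clock: 11.22
eef_pos: [535.9, -87.2, 169.0]
eef_rot: [3.14, 0.0, 1.524]
wrist_force: [-0.5, 0.9, -1.3]
finger_gap: 65.4
finger_force: 35.0
t 11.22 turn [0.0004 0.0001 0.0008] shift [-0.033 -0.032  0.1  ] yaw 1.522 j6 at goal -0.12
n 11649 rows 197 289 toolx max 31.1 y range [-32.9  34.5] z -5.3
[513.2 -49.6 103. ] [[ 36.7 -24.4  65.9]] 155 221.0 165.0
[564.4 -52.1 102.7] [[36.5 26.8 66.2]] 155 292.0 165.0
[497.7 -61.6 102.9] [[ 23.9 -39.3  66. ]] 97 201.0 182.0
[578.1 -65.9 103. ] [[23.4 41.2 66. ]] 121 312.0 183.0
[ 531.1 -204.6  106. ] [[-117.4    0.7   63. ]] 479 256.0 348.0
```

View pics/w4.png

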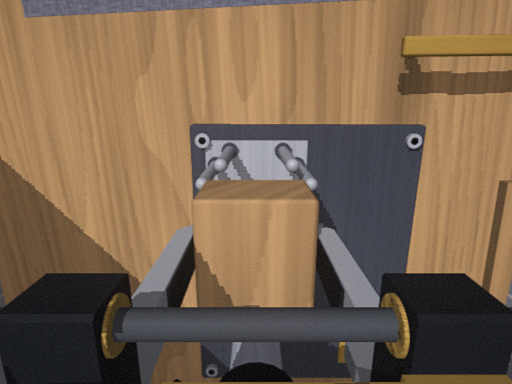

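The four near pin noses are at (221,165), (292,165), (201,182) and (312,183). The block's bottom edge is near row 181, almost centred between them.

Run:
```python
from h import *
c=take("wrist"); P=cloud(c); s=manip.read_state(); q=tool(P.reshape(-1,3),s).reshape(P.shape)
for v in (181,183,185,188,191,194,200,230,260):
    m=(q[v,:,2]<50)&(np.abs(q[v,:,0])<36)&(np.abs(q[v,:,1])<36); u=np.nonzero(m)[0]
    if len(u): print(v,u.min(),u.max(),q[v,m].mean(0).round(1),"y ends",q[v,u.min(),1].round(1),q[v,u.max(),1].round(1))
t=take("top"); Q=cloud(t); m=(Q[...,2]>96)&(Q[...,2]<112)&(np.abs(Q[...,0]-533)<60)&(np.abs(Q[...,1]+90)<60); l,k=ndimage.label(m)
for i in range(1,k+1): print(Q[l==i].mean(0).round(1),(l==i).sum())
m=(Q[...,2]>165)&(Q[...,2]<182)&(np.abs(Q[...,0]-533)<60)&(np.abs(Q[...,1]+90)<60)
print("block top in top view",Q[m].min(0).round(1),Q[m].max(0).round(1),m.sum())
```

```text
181 206 305 [31.2  0.  36.3] y ends -31.4 31.9
183 205 306 [31.2  0.3 30.9] y ends -31.1 31.9
185 203 308 [31.1  0.3 25.7] y ends -31.8 32.2
188 201 310 [31.2 -0.1 18.2] y ends -31.7 32.2
191 199 312 [31.2  0.3 11.3] y ends -31.7 32.3
194 197 314 [31.2  0.7  4.8] y ends -31.7 32.1
200 193 318 [30.4  0.3 -4.2] y ends -31.8 32.3
230 192 318 [14.5  0.  -5.2] y ends -35.6 35.4
260 176 334 [-0.7 -0.1 -9. ] y ends -35.8 35.6
[ 507.2 -127.4  102.5] 3Traceback (most recent call last):
  File "<stdin>", line 9, in <module>
    return umr_minimum(a, axis, None, out, keepdims, initial, where)
ValueError: zero-size array to reduction operation minimum which has no identity
```

```bash
python3 -m creep '-0.027 0.021 0 0 0 0.0005;0 0 0.3 0 0 0;0 0 0.3 0 0 0;0 0 0.2 0 0 0;0 0 0 0 0 0'; python3 -m creep '0 0 0.2 0 0 0;0 0 0.25 0 0 0;0 0 0.25 0 0 0;0 0 0.25 0 0 0;0 0 0.25 0 0 0;0 0 0 0 0 0'
```

```text
clock: 12.0
eef_pos: [536.0, -88.6, 135.4]
eef_rot: [-3.14, -0.0, 1.522]
wrist_force: [-0.5, -1.3, -2.1]
finger_gap: 65.6
finger_force: 35.0
clock: 12.75
eef_pos: [535.9, -88.6, 87.4]
eef_rot: [-3.14, -0.0, 1.522]
wrist_force: [0.1, -0.8, -2.1]
finger_gap: 65.7
finger_force: 35.0
```

```bash
python3 -m creep '0 0 0.25 0 0 0;0 0 0.25 0 0 0;0 0 0.12 0 0 0;0 0 0.04 0 0 0;0 0 0 0 0 0;0 0 0 0 0 0'
```

```text
clock: 13.5
eef_pos: [536.5, -88.7, 62.1]
eef_rot: [3.141, 0.0, 1.522]
wrist_force: [0.9, -0.1, -1.5]
finger_gap: 65.7
finger_force: 35.0
```

```bash
python3 -m creep '0 0 0.03 0 0 0;0 0 0.03 0 0 0;0 0 0.02 0 0 0;0 0 0 0 0 0'
```

```text
clock: 14.0
eef_pos: [536.3, -88.7, 59.6]
eef_rot: [3.141, 0.0, 1.522]
wrist_force: [-6.0, 0.7, 11.4]
finger_gap: 65.6
finger_force: 35.0
```

```bash
python3 -m creep '0 0 0 0 0 0;0 0 0 0 0 0;0 0 0 0 0 0;0 0 0 0 0 0' 0 35; python3 -m creep '0 0 -0.5 0 0 0;0 0 -1 0 0 0;0 0 -1 0 0 0;0 0 -1 0 0 0;0 0 -0.5 0 0 0;0 0 0 0 0 0;0 0 0 0 0 0'
python3 - <<'E'
from h import *
c=take("wrist"); s=manip.read_state()
print([ (r,tool(np.r_[r[:2],65]).round(1)) for r in sq(c,65,4,300)])
P=cloud(c); m=(P[...,2]>97)&(P[...,2]<112); l,k=ndimage.label(m)
for i in range(1,k+1):
    if (l==i).sum()>30: print(P[l==i].mean(0).round(1),tool(P[l==i].mean(0)).round(1),(l==i).sum())
t=take("top")
for r in rects(t,cmask(t,"blue"),8,30)+rects(t,cmask(t,"gold"),8,100): print(r[:5])
E
```

```text
clock: 14.5
eef_pos: [536.3, -88.7, 58.6]
eef_rot: [-3.142, 0.0, 1.522]
wrist_force: [0.0, 0.1, -1.0]
finger_gap: 93.5
finger_force: 0.0
clock: 15.38
eef_pos: [535.9, -88.6, 217.4]
eef_rot: [-3.14, -0.0, 1.522]
wrist_force: [-0.1, 0.6, -0.1]
finger_gap: 93.8
finger_force: 0.0
[]
[513.2 -49.7 102.9] [[ 37.7 -24.3 114.5]] 108
[564.4 -52.2 103. ] [[ 37.7  27.  114.2]] 109
[498.8 -62.7 102.7] [[ 24.  -38.1 114.7]] 110
[577.5 -66.6 102.8] [[ 23.9  40.8 114.4]] 108
[ 496.2 -114.1  102.5] [[-27.4 -38.2 114.8]] 102
[ 575.2 -118.   102.5] [[-27.5  40.9 114.7]] 101
[ 509.4 -128.6  102.3] [[-41.3 -24.3 115. ]] 100
[ 560.6 -131.1  102.7] [[-41.3  27.  114.5]] 98
[ 531.  -200.3  100.5] [[-111.9    0.7  116.7]] 97
(407.4, 168.9, 63.5, 64.3, 14.3)
(427.1, 309.2, 65.0, 63.7, -5.7)
(664.5, 244.2, 64.6, 64.2, -32.6)
(289.7, 483.2, 72.8, 74.2, 37.7)
(360.3, -883.1, 111.6, 381.4, -2.6)
(531.8, 163.9, 63.8, 65.3, 12.2)
(522.9, -629.6, 249.1, 157.7, -5.7)
(772.4, 32.3, 23.3, 207.9, -1.8)
(842.8, -351.4, 460.9, 51.0, -6.9)
```

```bash
python3 -c "
from h import *
go(410.5,169,180,1.815)"; python3 -m creep '0 0 0 0 0 -0.048;0 0 0 0 0 -0.045;0.5 0 0 0 0 0;0 0 0 0 0 0'; python3 -c "
from h import *
go(410.5,169,180,1.815)"
```

```text
t 15.47 turn [-0.0006 -0.0002 -0.0931] shift [ 7.007 -1.486  0.934] yaw 1.815 j6 at goal 0.15
clock: 15.98
eef_pos: [531.1, -67.9, 218.3]
eef_rot: [-3.141, -0.0, 1.813]
wrist_force: [0.3, -0.1, 0.5]
finger_gap: 93.8
finger_force: 0.0
t 15.97 turn [-0.0002 -0.0001 -0.0006] shift [ 6.475 -1.494  0.959] yaw 1.815 j6 at goal 0.15
```

```bash
python3 -m creep '1 -0.23 0 0 0 0;1 -0.23 0 0 0 0;1 -0.23 0.1 0 0 0;1 -0.23 0.2 0 0 0;1 -0.23 0.2 0 0 0;1 -0.23 0.2 0 0 0;0.47 -0.11 0.2 0 0 0;0 0 0 0 0 0;0 0 0 0 0 0;0 0 0 0 0 0'
cat >> h.py <<'E'
def look(c,col,z=8):
    for r in rects(c,cmask(c,col),z,400):
        if max(r[2:4])<90 and min(r[2:4])>30: print(col,r,"tool",tool(np.r_[r[:2],z]).round(1)[0])
E
python3 - <<'E'
from h import *
c=take("wrist"); look(c,"blue"); look(c,"gold")
E
```

```text
clock: 17.23
eef_pos: [411.6, 166.9, 182.9]
eef_rot: [3.141, 0.0, 1.813]
wrist_force: [1.3, -0.4, 0.1]
finger_gap: 93.5
finger_force: 0.0
blue (408.3, 170.5, 65.3, 64.5, 13.9, array([253., 176.])) tool [  4.3  -2.4 174.9]
blue (663.3, 243.2, 63.6, 69.6, -32.5, array([495., 167.])) tool [ 13.6 262.6 175. ]
blue (428.0, 310.2, 67.2, 65.7, -5.6, array([307.,  43.])) tool [135.1  50.3 174.9]
gold (532.4, 165.5, 65.7, 65.8, 12.9, array([360., 207.])) tool [-30.4 116.9 174.9]
```

```bash
python3 -m creep '0.09 -0.05 0.5 0 0 0;0 0 0.8 0 0 0;0 0 0.8 0 0 0;0 0 0.8 0 0 0;0 0 0.7 0 0 0;0 0 0.3 0 0 0;0 0 0 0 0 0;0 0 0 0 0 0'; python3 -c "
from h import *
go(408.3,170.2,22,1.813)"
```

```text
clock: 18.27
eef_pos: [409.0, 170.6, 27.6]
eef_rot: [3.14, -0.0, 1.814]
wrist_force: [-0.1, -0.5, 0.7]
finger_gap: 94.0
finger_force: 0.0
t 18.27 turn [ 0.0005 -0.      0.0005] shift [-0.006 -0.019  0.14 ] yaw 1.813 j6 at goal 0.15
```

```bash
python3 -m creep '0 -0.015 0.14 0 0 0;0 0 0 0 0 0;0 0 0 0 0 0';python3 -m creep '0 0 0 0 0 0;0 0 0 0 0 0;0 0 0 0 0 0;0 0 0 0 0 0;0 0 0 0 0 0;0 0 0 0 0 0;0 0 0 0 0 0' 1 25;python3 -m creep '0 0 -0.3 0 0 0;0 0 -1 0 0 0;0 0 -1 0 0 0;0 0 -1 0 0 0;0 0 -1 0 0 0;0 0 0 0 0 0;0 0 0 0 0 0'
python3 - <<'E'
from h import *
c=take("wrist","w5"); P=cloud(c); s=manip.read_state(); q=tool(P.reshape(-1,3),s).reshape(P.shape)
for u in (235,256,275): print([(v,q[v,u].round(1)) for v in range(186,236,6)])
go(536.6,-90.4,220,1.522)
E
```

```text
clock: 18.65
eef_pos: [407.8, 170.4, 21.2]
eef_rot: [3.141, -0.0, 1.815]
wrist_force: [0.6, -0.5, 0.3]
finger_gap: 94.0
finger_force: 0.0
clock: 19.52
eef_pos: [407.8, 170.4, 21.1]
eef_rot: [3.142, -0.0, 1.815]
wrist_force: [-0.9, -0.3, 0.8]
finger_gap: 65.7
finger_force: 25.0
clock: 20.4
eef_pos: [407.4, 170.2, 192.7]
eef_rot: [-3.141, 0.0, 1.815]
wrist_force: [-0.1, -0.5, -0.3]
finger_gap: 65.6
finger_force: 25.0
[(186, array([ 32.6, -11.4,  16.5])), (192, array([ 29.9, -11.3,  13.4])), (198, array([ 26.3, -11.4,  13.8])), (204, array([ 23. , -11.4,  12.8])), (210, array([ 19.2, -11.5,  13.5])), (216, array([ 15.9, -11.5,  12.6])), (222, array([ 12. , -11.6,  13.3])), (228, array([  8.7, -11.6,  12.3])), (234, array([  4.9, -11.6,  12.5]))]
[(186, array([32.2,  0.6, 18.1])), (192, array([30.2,  0.5, 12.1])), (198, array([26.7,  0.5, 12.3])), (204, array([22.9,  0.6, 13.4])), (210, array([19.3,  0.6, 13.2])), (216, array([15.6,  0.6, 13.4])), (222, array([12.1,  0.6, 13.1])), (228, array([ 8.5,  0.6, 12.8])), (234, array([ 4.7,  0.6, 13. ]))]
[(186, array([32.4, 11.5, 17.4])), (192, array([30.2, 11.2, 12.2])), (198, array([26.4, 11.3, 13.5])), (204, array([23.3, 11.3, 12. ])), (210, array([19.5, 11.4, 12.6])), (216, array([16.1, 11.4, 12.1])), (222, array([12.2, 11.5, 12.7])), (228, array([ 8.5, 11.6, 12.9])), (234, array([ 5.4, 11.5, 11.3]))]
t 20.45 turn [-0.0005  0.0001  0.0931] shift [-6.349  3.548 -0.693] yaw 1.522 j6 at goal -0.12
```

View pics/w5.png

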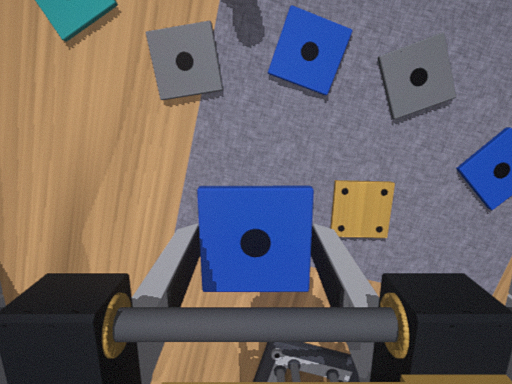

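The shim is held level, with its dot at (256,243), so it sits about 0.5 mm to -x of the TCP. Next it goes to the nest.

```bash
python3 -m creep '0 0 0 0 0 0.048;0 0 0 0 0 0.045;-1 0.55 0 0 0 0;-1 0.55 0 0 0 0;-1 0.55 0 0 0 0;-1 0.55 0 0 0 0;-1 0.55 0 0 0 0;-1 0.55 0 0 0 0;-0.33 0.24 0 0 0 0;0 0 0.4 0 0 0;0 0 0.2 0 0 0;0 0 0 0 0 0;0 0 0 0 0 0'
python3 - <<'E'
from h import *
go(536.5,-89.9,160,1.522)
c=take("wrist"); P=cloud(c); s=manip.read_state(); q=tool(P.reshape(-1,3),s).reshape(P.shape)
print([q[186,u].round(1) for u in (235,256,275)])
m=(P[...,2]>97)&(P[...,2]<112); l,k=ndimage.label(m)
for i in range(1,k+1):
    if (l==i).sum()>30: print(tool(P[l==i].mean(0)).round(1),(l==i).sum())
E
```

```text
clock: 22.08
eef_pos: [537.0, -88.8, 169.4]
eef_rot: [3.141, 0.0, 1.523]
wrist_force: [-0.7, 0.4, -0.3]
finger_gap: 65.5
finger_force: 25.0
t 22.07 turn [0.0001 0.     0.0004] shift [-0.028 -0.01   0.235] yaw 1.522 j6 at goal -0.12
[array([ 32.5, -11.6,  18. ]), array([32.6,  0.4, 17.9]), array([32.9, 11.2, 16.4])]
[[ 38.1 -25.7  66.5]] 156
[[38.1 25.4 66.7]] 157
[[ 24.9 -39.5  66.8]] 143
[[24.8 39.3 66.8]] 136
[[-1.162e+02 -1.000e-01  6.310e+01]] 414
```

```bash
python3 -m creep '-0.028 -0.01 0 0 0 0;0 0 0.4 0 0 0;0 0 0.4 0 0 0;0 0 0.3 0 0 0;0 0 0.3 0 0 0;0 0 0.3 0 0 0;0 0 0.2 0 0 0;0 0 0.06 0 0 0;0 0 0 0 0 0;0 0 0 0 0 0'
```

```text
clock: 23.38
eef_pos: [536.7, -90.5, 91.0]
eef_rot: [3.141, 0.0, 1.523]
wrist_force: [0.3, 0.1, -1.3]
finger_gap: 65.5
finger_force: 25.0
```

```bash
python3 -m creep '0.01 0 0.05 0 0 0;0 0 0.04 0 0 0;0 0 0.03 0 0 0;0 0 0 0 0 0'
```

```text
clock: 23.88
eef_pos: [536.5, -90.1, 86.1]
eef_rot: [3.142, -0.0, 1.522]
wrist_force: [-2.3, -0.2, 3.8]
finger_gap: 65.6
finger_force: 25.0
```

Contact at the expected height, so I release and rise.

```bash
python3 -m creep '0 0 0 0 0 0;0 0 0 0 0 0;0 0 0 0 0 0;0 0 0 0 0 0' 0 25; python3 -m creep '0 0 -0.5 0 0 0;0 0 -1 0 0 0;0 0 -1 0 0 0;0 0 -0.8 0 0 0;0 0 0 0 0 0;0 0 0 0 0 0'
python3 - <<'E'
from h import *
c=take("wrist"); look(c,"blue",73); P=cloud(c)
m=cmask(c,"blue")&(np.abs(P[...,1]+90)<40); print("shim z",np.nanpercentile(P[m][:,2],[5,50,95]).round(1))
t=take("top"); look(t,"gold")
for r in rects(t,cmask(t,"blue"),8,30): print(r[:5])
go(429.5,310,180,np.radians(84.4))
E
```

```text
clock: 24.38
eef_pos: [536.5, -90.1, 85.8]
eef_rot: [3.142, -0.0, 1.522]
wrist_force: [-1.0, 0.5, 0.1]
finger_gap: 93.8
finger_force: 0.0
clock: 25.12
eef_pos: [536.2, -90.0, 216.9]
eef_rot: [-3.14, -0.0, 1.522]
wrist_force: [-0.1, -0.1, -0.3]
finger_gap: 93.8
finger_force: 0.0
blue (536.7, -90.4, 65.6, 65.5, -2.8, array([256., 187.])) tool [ -0.4   0.9 143.6]
shim z [71.7 72.8 74. ]
(427.1, 309.0, 65.1, 63.9, -5.2)
(664.4, 244.1, 64.8, 64.2, -32.6)
t 25.23 turn [-0.0006 -0.0001  0.0157] shift [ 9.692 -3.628  0.915] yaw 1.473 j6 at goal 0.72
```

```bash
python3 -m creep '0 0 0 0 0 0.0157;1 -0.37 0 0 0 0;1 -0.37 0 0 0 0;1 -0.37 0 0 0 0;1 -0.37 0 0 0 0;1 -0.37 0 0 0 0;1 -0.37 0 0 0 0;1 -0.37 0.1 0 0 0;1 -0.37 0.2 0 0 0;1 -0.37 0.2 0 0 0;0.69 -0.3 0.4 0 0 0;0 0 0 0 0 0;0 0 0 0 0 0;0 0 0 0 0 0'
python3 - <<'E'
from h import *
c=take("wrist"); look(c,"blue")
go(428,310.2,22,np.radians(84.4))
E
```

```text
clock: 26.98
eef_pos: [430.3, 309.0, 182.2]
eef_rot: [3.141, -0.0, 1.472]
wrist_force: [0.6, 0.2, 0.3]
finger_gap: 94.1
finger_force: 0.0
blue (665.0, 246.2, 65.8, 71.3, -32.0, array([472., 215.])) tool [-39.5 239.7 174.4]
blue (428.3, 310.4, 64.6, 65.4, -5.7, array([253., 179.])) tool [  1.   -2.2 174.3]
t 27.02 turn [ 0.0002 -0.0001 -0.0004] shift [ 0.022 -0.06   4.006] yaw 1.473 j6 at goal 0.72
```

```bash
python3 -m creep '0.025 -0.05 0.5 0 0 0;0 0 0.8 0 0 0;0 0 0.8 0 0 0;0 0 0.8 0 0 0;0 0 0.7 0 0 0;0 0 0.3 0 0 0;0 0 0.1 0 0 0;0 0 0 0 0 0;0 0 0 0 0 0'; python3 -c "
from h import *
go(428.2,310.4,21.3,1.471)"
```

```text
clock: 28.15
eef_pos: [428.3, 311.2, 22.8]
eef_rot: [3.14, -0.001, 1.473]
wrist_force: [-0.4, 0.2, -0.0]
finger_gap: 94.1
finger_force: 0.0
t 28.15 turn [ 0.0004 -0.0003  0.0007] shift [-0.022 -0.001  0.036] yaw 1.471 j6 at goal 0.73
```

```bash
python3 -m creep '-0.02 0 0.036 0 0 0;0 0 0 0 0 0;0 0 0 0 0 0';python3 -m creep '0 0 0 0 0 0;0 0 0 0 0 0;0 0 0 0 0 0;0 0 0 0 0 0;0 0 0 0 0 0;0 0 0 0 0 0;0 0 0 0 0 0' 1 25;python3 -m creep '0 0 -0.3 0 0 0;0 0 -1 0 0 0;0 0 -1 0 0 0;0 0 -1 0 0 0;0 0 -1 0 0 0;0 0 0 0 0 0;0 0 0 0 0 0'
cat >> h.py <<'E'
def grip(c,n=True):
    "held plate: face +x and top level; pins nearby -> nest centre, all in tool axes"
    P=cloud(c); s=manip.read_state(); q=tool(P.reshape(-1,3),s).reshape(P.shape)
    f=q[:,246:266]; m=(np.abs(f[...,0]-33)<8)&(f[...,2]<19.5)&(f[...,2]>-10); m[:100]=0
    top=np.median(q[205:225,246:266,2]); v=np.nonzero(m.any(1))[0]
    mm=m&(f[...,2]>top+2.5)
    print("top z",top.round(1),"x face",np.median(f[mm][:,0]).round(2),"centre x",(np.median(f[mm][:,0])-33).round(2),"tilt y",[np.median(q[205:225,a:b,2]).round(1) for a,b in((220,232),(280,292))])
    if n:
        m=(P[...,2]>97)&(P[...,2]<112); l,k=ndimage.label(m)
        p=np.array([tool(P[l==i].mean(0),s)[0] for i in range(1,k+1) if (l==i).sum()>30]); p=p[np.abs(p[:,0])<60]
        print(p.round(1).tolist())
E
python3 - <<'E'
from h import *
grip(take("wrist"),False)
go(536.5,-89.9,195,1.522)
E
```

```text
clock: 28.52
eef_pos: [427.8, 310.2, 20.5]
eef_rot: [3.142, -0.0, 1.473]
wrist_force: [-0.8, 0.5, 0.1]
finger_gap: 93.9
finger_force: 0.0
clock: 29.4
eef_pos: [427.8, 310.2, 20.4]
eef_rot: [3.142, -0.0, 1.473]
wrist_force: [-0.3, 0.1, -0.5]
finger_gap: 65.9
finger_force: 25.0
clock: 30.28
eef_pos: [427.5, 310.0, 192.1]
eef_rot: [-3.141, 0.0, 1.473]
wrist_force: [0.1, -0.5, -2.2]
finger_gap: 65.7
finger_force: 25.0
top z nan x face nan centre x nan tilt y [np.float64(nan), np.float64(nan)]
t 30.32 turn [-0.0004  0.0003 -0.0155] shift [-9.851  3.212 -0.086] yaw 1.522 j6 at goal -0.12
  return _methods._mean(a, axis=axis, dtype=dtype,
  ret = ret.dtype.type(ret / rcount)
```

```bash
sed -i 's/np.median/np.nanmedian/g' h.py; python3 -m creep '0 0 0 0 0 -0.0155;-1 0.33 0 0 0 0;-1 0.33 0 0 0 0;-1 0.33 0 0 0 0;-1 0.33 0 0 0 0;-1 0.33 0 0 0 0;-1 0.33 0 0 0 0;-1 0.33 0 0 0 0;-1 0.33 0 0 0 0;-1 0.33 0 0 0 0;-0.83 0.25 0 0 0 0;0 0 0.4 0 0 0;0 0 0.2 0 0 0;0 0 0 0 0 0;0 0 0 0 0 0;0 0 0 0 0 0'
python3 - <<'E'
from h import *
grip(take("wrist"))
go(536.5,-89.9,94.5,1.522)
E
```

```text
clock: 32.33
eef_pos: [537.4, -88.5, 168.9]
eef_rot: [3.141, 0.0, 1.522]
wrist_force: [0.1, -0.1, -0.9]
finger_gap: 65.9
finger_force: 25.0
top z 12.5 x face 33.0 centre x -0.0 tilt y [np.float64(12.5), np.float64(12.4)]
[[37.7, -26.0, 65.8], [37.7, 25.2, 66.0], [24.8, -39.9, 66.2], [25.0, 38.9, 66.3]]
t 32.38 turn [0.0002 0.     0.0001] shift [-0.034 -0.019  1.857] yaw 1.522 j6 at goal -0.12
```

```bash
python3 -m creep '-0.042 -0.019 0 0 0 0;0 0 0.4 0 0 0;0 0 0.4 0 0 0;0 0 0.3 0 0 0;0 0 0.3 0 0 0;0 0 0.25 0 0 0;0 0 0.13 0 0 0;0 0 0 0 0 0;0 0 0.03 0 0 0;0 0 0.03 0 0 0;0 0 0.02 0 0 0;0 0 0 0 0 0;0 0 0 0 0 0'
```

```text
clock: 34.0
eef_pos: [536.4, -90.5, 94.1]
eef_rot: [3.142, -0.0, 1.522]
wrist_force: [-0.5, 0.8, -0.8]
finger_gap: 65.9
finger_force: 25.0
```

```bash
python3 -m creep '0 0 0.02 0 0 0;0 0 0.015 0 0 0;0 0 0 0 0 0'
```

```text
clock: 34.38
eef_pos: [536.5, -90.5, 93.4]
eef_rot: [3.141, 0.0, 1.522]
wrist_force: [-4.6, 0.9, 9.5]
finger_gap: 65.3
finger_force: 25.0
```

```bash
python3 -m creep '0 0 0 0 0 0;0 0 0 0 0 0;0 0 0 0 0 0;0 0 0 0 0 0' 0 25; python3 -m creep '0 0 -0.5 0 0 0;0 0 -1 0 0 0;0 0 -1 0 0 0;0 0 -0.6 0 0 0;0 0 0 0 0 0;0 0 0 0 0 0'
python3 - <<'E'
from h import *
c=take("wrist"); look(c,"blue",81); P=cloud(c)
m=cmask(c,"blue")&(np.abs(P[...,1]+90)<40); print("shim z",np.nanpercentile(P[m][:,2],[5,50,95]).round(1))
t=take("top"); look(t,"gold")
for r in rects(t,cmask(t,"blue"),8,30)+rects(t,cmask(t,"gold"),8,100): print(r[:5])
go(666,245,180,np.radians(57.5)); go(666,245,180,np.radians(147.5))
E
```

```text
clock: 34.88
eef_pos: [536.4, -90.4, 92.5]
eef_rot: [-3.141, -0.0, 1.522]
wrist_force: [0.4, -0.0, -0.2]
finger_gap: 93.8
finger_force: 0.0
clock: 35.62
eef_pos: [536.0, -90.4, 215.4]
eef_rot: [-3.14, -0.0, 1.522]
wrist_force: [-0.4, -0.1, -0.4]
finger_gap: 94.1
finger_force: 0.0
blue (536.4, -89.9, 66.7, 65.4, -2.8, array([256., 189.])) tool [  0.5   0.7 134.2]
shim z [79.6 80.8 82. ]
(664.4, 244.1, 64.8, 64.2, -32.6)
(289.5, 483.3, 73.1, 73.7, 39.2)
(531.8, 163.9, 63.8, 65.3, 12.2)
(388.6, -720.5, 456.6, 406.1, -5.7)
(772.4, 32.3, 23.2, 207.9, -1.7)
(842.8, -351.0, 460.3, 66.1, -4.7)
t 35.73 turn [-7.00e-04  1.00e-04  1.65e-01] shift [ 8.817 -1.764  0.881] yaw 1.004 j6 at goal 0.92
t 35.73 turn [-0.0005 -0.0005 -0.335 ] shift [1.764 8.817 0.881] yaw 2.574 j6 at goal -0.65
```

```bash
python3 -m creep '0 0 0 0 0 0.055;0 0 0 0 0 0.055;0 0 0 0 0 0.055;1 -0.2 0 0 0 0;1 -0.2 0 0 0 0;1 -0.2 0 0 0 0;1 -0.2 0 0 0 0;1 -0.2 0 0 0 0;1 -0.2 0.1 0 0 0;1 -0.2 0.2 0 0 0;1 -0.2 0.2 0 0 0;0.82 -0.16 0.35 0 0 0;0 0 0 0 0 0;0 0 0 0 0 0;0 0 0 0 0 0'
python3 - <<'E'
from h import *
c=take("wrist"); look(c,"blue")
go(666,245,21,np.radians(57.5))
E
```

```text
clock: 37.6
eef_pos: [666.7, 243.9, 183.2]
eef_rot: [3.141, -0.0, 1.002]
wrist_force: [1.0, -1.0, 0.3]
finger_gap: 93.7
finger_force: 0.0
blue (666.5, 245.3, 64.8, 65.3, -32.6, array([254., 179.])) tool [  0.9  -1.  175.3]
t 37.65 turn [ 0.0002 -0.0002 -0.0003] shift [ 0.011 -0.029  4.057] yaw 1.004 j6 at goal 0.92
```

```bash
python3 -m creep '0.015 -0.025 0.5 0 0 0;0 0 0.8 0 0 0;0 0 0.8 0 0 0;0 0 0.8 0 0 0;0 0 0.7 0 0 0;0 0 0.35 0 0 0;0 0 0.09 0 0 0;0 0 0 0 0 0;0 0 0 0 0 0;0 0 0 0 0 0'; python3 -c "
from h import *
go(666.3,245.2,21,1.003)"
```

```text
clock: 38.9
eef_pos: [666.4, 246.0, 21.8]
eef_rot: [3.141, -0.001, 1.003]
wrist_force: [0.6, 0.4, 0.8]
finger_gap: 94.0
finger_force: 0.0
t 38.9 turn [ 0.0002 -0.0002  0.0002] shift [-0.018  0.01   0.019] yaw 1.003 j6 at goal 0.92
```

```bash
python3 -m creep '-0.02 0 0 0 0 0;0 0 0 0 0 0;0 0 0 0 0 0;0 0 0 0 0 0;0 0 0 0 0 0;0 0 0 0 0 0;0 0 0 0 0 0' 1 25;python3 -m creep '0 0 -0.3 0 0 0;0 0 -1 0 0 0;0 0 -1 0 0 0;0 0 -1 0 0 0;0 0 -1 0 0 0;0 0 0 0 0 0.055;0 0 0 0 0 -0.055;0 0 0 0 0 0'
python3 - <<'E'
from h import *
grip(take("wrist"),False)
go(536.5,-89.9,195,1.522)
E
```

```text
clock: 39.78
eef_pos: [665.7, 245.3, 21.0]
eef_rot: [3.142, -0.0, 1.003]
wrist_force: [0.5, -0.6, 0.8]
finger_gap: 65.4
finger_force: 25.0
clock: 40.78
eef_pos: [665.6, 245.3, 193.8]
eef_rot: [3.141, -0.001, 1.003]
wrist_force: [0.1, 0.2, -0.2]
finger_gap: 66.0
finger_force: 25.0
top z 13.0 x face 33.45 centre x 0.45 tilt y [np.float64(13.0), np.float64(12.9)]
t 40.83 turn [ 1.000e-04 -1.000e-04 -1.659e-01] shift [-8.528 -2.816 -0.035] yaw 1.522 j6 at goal -0.12
```

```bash
python3 -m creep '0 0 0 0 0 -0.055;0 0 0 0 0 -0.055;0 0 0 0 0 -0.056;-1 -0.33 0 0 0 0;-1 -0.33 0 0 0 0;-1 -0.33 0 0 0 0;-1 -0.33 0 0 0 0;-1 -0.33 0 0 0 0;-1 -0.33 0 0 0 0;-1 -0.33 0 0 0 0;-1 -0.33 0 0 0 0;-0.5 -0.18 0 0 0 0;0 0 0.4 0 0 0;0 0 0.1 0 0 0;0 0 0 0 0 0;0 0 0 0 0 0;0 0 0 0 0 0'
python3 - <<'E'
from h import *
grip(take("wrist"))
go(536.5,-89.9,102,1.522)
E
```

```text
clock: 42.95
eef_pos: [537.6, -88.9, 173.3]
eef_rot: [3.141, 0.0, 1.525]
wrist_force: [0.4, -1.1, -0.2]
finger_gap: 65.4
finger_force: 25.0
top z 13.0 x face 33.49 centre x 0.49 tilt y [np.float64(13.1), np.float64(13.0)]
[[38.2, -26.1, 70.5], [38.2, 25.0, 70.4], [25.1, -40.0, 70.5], [25.1, 38.7, 70.6]]
t 43.0 turn [0.0001 0.     0.001 ] shift [-0.023 -0.025  1.78 ] yaw 1.522 j6 at goal -0.12
```

```bash
python3 -m creep '-0.046 -0.023 0 0 0 0.001;0 0 0.4 0 0 0;0 0 0.4 0 0 0;0 0 0.3 0 0 0;0 0 0.3 0 0 0;0 0 0.2 0 0 0;0 0 0.1 0 0 0;0 0 0 0 0 0;0 0 0.03 0 0 0;0 0 0.03 0 0 0;0 0 0.02 0 0 0;0 0 0 0 0 0;0 0 0 0 0 0'
```

```text
clock: 44.62
eef_pos: [536.5, -91.0, 101.9]
eef_rot: [3.141, 0.0, 1.522]
wrist_force: [-0.7, 0.7, 2.5]
finger_gap: 65.7
finger_force: 25.0
```

```bash
python3 -m creep '0 0 0 0 0 0;0 0 0 0 0 0;0 0 0 0 0 0;0 0 0 0 0 0' 0 25; python3 -m creep '0 0 -0.5 0 0 0;0 0 -1 0 0 0;0 0 -1 0 0 0;0 0 -0.4 0 0 0;0 0 0 0 0 0;0 0 0 0 0 0'
python3 - <<'E'
from h import *
c=take("wrist"); look(c,"blue",89); P=cloud(c)
m=cmask(c,"blue")&(np.abs(P[...,1]+90)<40); print("shim z",np.nanpercentile(P[m][:,2],[5,50,95]).round(1))
t=take("top","t2")
for r in rects(t,cmask(t,"blue"),8,30)+rects(t,cmask(t,"gold"),8,100): print(r[:5])
go(533,165,180,np.radians(102.7))
E
```

```text
clock: 45.12
eef_pos: [536.4, -91.0, 101.8]
eef_rot: [-3.142, 0.0, 1.522]
wrist_force: [0.4, 0.5, -0.0]
finger_gap: 93.8
finger_force: 0.0
clock: 45.88
eef_pos: [535.9, -90.9, 216.1]
eef_rot: [-3.139, -0.0, 1.522]
wrist_force: [-0.4, 0.5, 0.6]
finger_gap: 93.9
finger_force: 0.0
blue (536.5, -89.1, 68.0, 65.3, -2.8, array([256., 190.])) tool [  1.8   0.8 127.2]
shim z [87.5 88.8 90. ]
(289.5, 483.3, 73.1, 73.7, 39.2)
(359.4, -888.2, 115.6, 378.6, -0.5)
(531.9, 163.9, 63.7, 65.0, 12.6)
(522.9, -629.1, 248.7, 157.5, -5.9)
(772.4, 32.3, 23.4, 207.9, -1.8)
(842.5, -351.5, 460.5, 51.7, -7.0)
t 45.98 turn [-0.0007 -0.0002 -0.0862] shift [6.258 1.334 0.908] yaw 1.792 j6 at goal 0.08
```

View pics/t2.png

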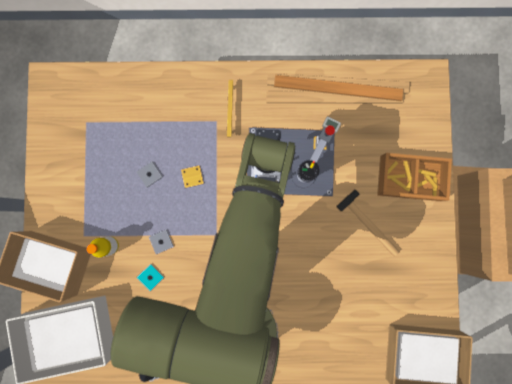

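No blue shims remain on the bench. Brass plate at (192,177) is undisturbed.

```bash
python3 -m creep '0 0 0 0 0 -0.043;0 0 0 0 0 -0.043;1 0.21 0 0 0 0;1 0.21 0 0 0 0;1 0.21 0 0 0 0;1 0.21 0.2 0 0 0;1 0.21 0.2 0 0 0;1 0.21 0.3 0 0 0;0.26 0.07 0.2 0 0 0;0 0 0 0 0 0;0 0 0 0 0 0;0 0 0 0 0 0'
python3 - <<'E'
from h import *
c=take("wrist"); look(c,"gold")
go(532.5,165,21,np.radians(102.7))
E
```

```text
clock: 47.48
eef_pos: [533.7, 164.0, 182.2]
eef_rot: [3.141, 0.0, 1.791]
wrist_force: [-0.2, -0.3, -0.6]
finger_gap: 94.0
finger_force: 0.0
gold (439.3, -97.9, 80.1, 60.2, -2.0, array([140., 364.])) tool [-235.1 -149.4  174.1]
gold (603.6, 45.2, 69.5, 86.4, -3.6, array([288., 286.])) tool [-131.4   42.2  174.2]
gold (483.2, 30.3, 47.3, 69.5, 8.9, array([190., 283.])) tool [-119.6  -78.5  174.1]
gold (534.8, 44.4, 39.8, 75.7, 5.4, array([231., 278.])) tool [-117.1  -25.1  174.2]
gold (533.4, 165.1, 65.3, 64.7, 12.6, array([255., 179.])) tool [ 1.000e+00 -1.000e-01  1.742e+02]
t 47.52 turn [ 0.0002  0.     -0.0005] shift [ 0.026 -0.023  4.03 ] yaw 1.792 j6 at goal 0.08
```

```bash
python3 -m creep '0.01 -0.005 0.5 0 0 0;0 0 0.8 0 0 0;0 0 0.8 0 0 0;0 0 0.8 0 0 0;0 0 0.7 0 0 0;0 0 0.33 0 0 0;0 0 0.09 0 0 0;0 0 0 0 0 0;0 0 0 0 0 0;0 0 0 0 0 0'; python3 -c "
from h import *
go(533,165,21,1.791)"
```

```text
clock: 48.78
eef_pos: [533.4, 165.4, 21.6]
eef_rot: [3.141, -0.0, 1.792]
wrist_force: [-0.2, 0.2, 0.7]
finger_gap: 93.8
finger_force: 0.0
t 48.77 turn [ 0.0003 -0.      0.0003] shift [-0.008 -0.012  0.016] yaw 1.791 j6 at goal 0.08
```

```bash
python3 -m creep '-0.005 -0.01 0 0 0 0;0 0 0 0 0 0;0 0 0 0 0 0;0 0 0 0 0 0;0 0 0 0 0 0;0 0 0 0 0 0;0 0 0 0 0 0' 1 35;python3 -m creep '0 0 -0.3 0 0 0;0 0 -1 0 0 0;0 0 -1 0 0 0;0 0 -1 0 0 0;0 0 -1 0 0 0;0 0 0 0 0 0;0 0 0 0 0 0;0 0 0 0 0 0'
python3 - <<'E'
from h import *
grip(take("wrist"),False)
go(536.5,-89.9,195,1.522)
E
```

```text
clock: 49.65
eef_pos: [532.8, 165.0, 21.0]
eef_rot: [3.142, 0.0, 1.792]
wrist_force: [0.5, -0.6, 1.4]
finger_gap: 65.5
finger_force: 35.0
clock: 50.65
eef_pos: [532.1, 164.9, 191.5]
eef_rot: [-3.139, 0.0, 1.792]
wrist_force: [-0.2, 0.3, -3.0]
finger_gap: 65.4
finger_force: 35.0
top z 13.3 x face 32.32 centre x -0.68 tilt y [np.float64(13.3), np.float64(13.3)]
t 50.7 turn [-0.0007  0.0001  0.0859] shift [-6.357  0.416 -0.083] yaw 1.522 j6 at goal -0.12
```

```bash
python3 -m creep '0 0 0 0 0 0.043;0 0 0 0 0 0.043;-1 0.06 0 0 0 0;-1 0.06 0 0 0 0;-1 0.06 0 0 0 0;-1 0.06 0 0 0 0;-1 0.06 0 0 0 0;-1 0.06 0 0 0 0;-0.35 0.05 0 0 0 0;0 0 0.3 0 0 0;0 0 0.1 0 0 0;0 0 0 0 0 0;0 0 0 0 0 0;0 0 0 0 0 0'
python3 - <<'E'
from h import *
grip(take("wrist"))
go(536.5,-89.9,110.3,1.522)
E
```

```text
clock: 52.45
eef_pos: [536.8, -89.2, 177.3]
eef_rot: [3.141, 0.0, 1.522]
wrist_force: [0.8, -0.3, -2.8]
finger_gap: 65.1
finger_force: 35.0
top z 13.1 x face 32.42 centre x -0.58 tilt y [np.float64(13.1), np.float64(13.0)]
[[38.5, -25.4, 74.5], [38.4, 25.7, 74.4], [24.7, -39.2, 74.5], [24.7, 39.4, 74.4]]
t 52.5 turn [0.0001 0.     0.    ] shift [-0.016 -0.006  1.674] yaw 1.522 j6 at goal -0.12
```

```bash
python3 -m creep '-0.02 -0.005 0 0 0 0;0 0 0.4 0 0 0;0 0 0.4 0 0 0;0 0 0.3 0 0 0;0 0 0.3 0 0 0;0 0 0.1 0 0 0;0 0 0.08 0 0 0;0 0 0 0 0 0;0 0 0.03 0 0 0;0 0 0.03 0 0 0;0 0 0.02 0 0 0;0 0 0 0 0 0;0 0 0 0 0 0'
```

```text
clock: 54.12
eef_pos: [536.5, -90.3, 110.6]
eef_rot: [3.142, 0.0, 1.522]
wrist_force: [-0.5, -0.9, -3.0]
finger_gap: 65.6
finger_force: 35.0
```

```bash
python3 -m creep '0 0 0.018 0 0 0;0 0 0.01 0 0 0;0 0 0 0 0 0'; python3 -m creep '0 0 0 0 0 0;0 0 0 0 0 0;0 0 0 0 0 0;0 0 0 0 0 0' 0 35; python3 -m creep '0 0 -0.5 0 0 0;0 0 -1 0 0 0;0 0 -1 0 0 0;0 0 -1 0 0 0;0 0 -1 0 0 0;0 0 0 0 0 0;0 0 0 0 0 0'
python3 - <<'E'
from h import *
c=take("wrist","w6"); look(c,"gold",97); P=cloud(c)
m=cmask(c,"gold")&(np.abs(P[...,1]+90)<40)&(np.abs(P[...,0]-536)<40); print("plate z",np.nanpercentile(P[m][:,2],[5,50,95]).round(1))
m=(P[...,2]>199)&(P[...,2]<206);print("col",np.nanmean(P[m],0),m.sum())
s=manip.read_state()
# column axis from nest: 130 mm along station -y
n=np.array([536.6,-90.4]);y=np.radians(-2.8); a=n-130*np.array([-np.sin(y),np.cos(y)]);print("axis",a)
E
```

```text
clock: 54.5
eef_pos: [536.5, -90.3, 110.0]
eef_rot: [3.141, 0.0, 1.522]
wrist_force: [-2.7, 1.3, 5.4]
finger_gap: 65.4
finger_force: 35.0
clock: 55.0
eef_pos: [536.5, -90.3, 109.4]
eef_rot: [3.142, -0.0, 1.522]
wrist_force: [0.6, 0.1, -0.0]
finger_gap: 94.0
finger_force: 0.0
clock: 55.88
eef_pos: [536.2, -90.2, 288.5]
eef_rot: [-3.14, -0.0, 1.522]
wrist_force: [-0.3, -0.6, 0.1]
finger_gap: 94.3
finger_force: 0.0
gold (536.5, -87.2, 72.0, 65.6, -2.8, array([256., 175.])) tool [  2.9   0.6 191.1]
gold (599.9, 13.5, 79.7, 35.4, -6.1, array([309.,  70.])) tool [106.6  59.  191.1]
plate z [ 95.4  96.9 392.8]
col [ 530.99611757 -230.58685789  200.24969761] 657
axis [ 530.24952993 -220.24479785]
```

View pics/w6.png

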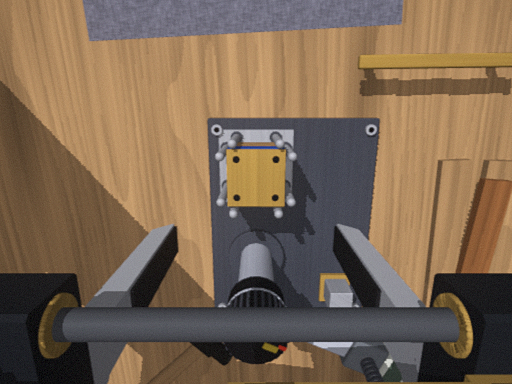

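The plate is seated in the nest at (256,178) and the arm is still at yellow. Moving on to the collar.

```bash
python3 -m creep '0 0 0 0 0 0.053;0 0 0 0 0 0.053;0 0 0 0 0 0.053;0 0 0 0 0 0.053;0 0 0 0 0 0.053;0 0 0 0 0 0.053;0 0 0 0 0 0;0 0 0 0 0 0'; python3 -c "
from h import *
go(530.3,-220.2,190,0.522)"
```

```text
clock: 56.92
eef_pos: [536.3, -90.2, 288.9]
eef_rot: [-3.141, 0.001, 0.527]
wrist_force: [-0.5, -0.7, -0.3]
finger_gap: 93.7
finger_force: 0.0
t 56.92 turn [-0.0002  0.0002  0.0014] shift [-1.751  2.742  2.472] yaw 0.522 j6 at goal 0.66
```

```bash
python3 -m creep '-0.44 0.69 0 0 0 0;-0.44 0.69 0 0 0 0;-0.44 0.69 0 0 0 0;-0.43 0.67 0 0 0 0;0 0 0 0 0 0;0 0 0 0 0 0;0 0 0 0 0 0'
python3 - <<'E'
from h import *
go(530.3,-220.2,186,0.522)
c=take("wrist"); P=cloud(c); m=(P[...,2]>199)&(P[...,2]<206); print(m.sum(),tool(np.nanmean(P[m],0)).round(1))
m=(P[...,2]>188)&(P[...,2]<206);m&=np.hypot(P[...,0]-530,P[...,1]+220)<45
v,u=np.nonzero(m);print(v.min(),v.max(),u.min(),u.max())
(x,y),r=cv2.minEnclosingCircle(P[m][:,:2].astype(np.float32)); print("circle",x,y,r)
E
```

```text
clock: 57.8
eef_pos: [530.7, -219.3, 289.6]
eef_rot: [3.142, -0.0, 0.524]
wrist_force: [0.8, 0.0, 0.9]
finger_gap: 93.8
finger_force: 0.0
t 57.8 turn [ 0.     -0.      0.0008] shift [-0.02   0.015  2.589] yaw 0.522 j6 at goal 0.66
2033 [[-0.4  2.4 89.2]]
165 238 219 295
circle 530.5842895507812 -221.58143615722656 32.3592643737793
```

```bash
python3 -m creep '-0.02 0.025 0.5 0 0 0;0 0 0.6 0 0 0;0 0 0.6 0 0 0;0 0 0.5 0 0 0;0 0 0.3 0 0 0;0 0 0.1 0 0 0;0 0 0 0 0 0;0 0 0 0 0 0;0 0 0 0 0 0'; python3 -c "
from h import *
go(530.4,-220.6,186,0.522)"
```

```text
clock: 58.98
eef_pos: [530.5, -221.5, 186.0]
eef_rot: [3.141, -0.0, 0.523]
wrist_force: [0.3, 0.6, 0.1]
finger_gap: 94.3
finger_force: 0.0
t 58.98 turn [ 0.0002 -0.0001  0.0003] shift [ 0.01 -0.02 -0.  ] yaw 0.522 j6 at goal 0.65
```

Close gently to see whether the grip is centred.

```bash
python3 -m creep '0.01 -0.015 0 0 0 0;0 0 0 0 0 0;0 0 0 0 0 0;0 0 0 0 0 0;0 0 0 0 0 0;0 0 0 0 0 0;0 0 0 0 0 0;0 0 0 0 0 0' 1 10
```

```text
clock: 59.98
eef_pos: [530.5, -220.9, 185.5]
eef_rot: [3.141, -0.0, 0.523]
wrist_force: [2.9, -4.6, -1.6]
finger_gap: 61.9
finger_force: 10.0
```

```bash
python3 -m creep '0 0.015 0 0 0 0;0 0 0 0 0 0;0 0 0 0 0 0' 1 10; python3 -m creep '0 0 0 0 0 -0.02;0 0 0 0 0 -0.02;0 0 0 0 0 -0.02;0 0 0 0 0 -0.02;0 0 0 0 0 0' 1 50;python3 -c "
from h import *
print(manip.read_state()['moment'])"
```

```text
clock: 60.35
eef_pos: [530.5, -221.0, 185.5]
eef_rot: [-3.141, 0.0, 0.523]
wrist_force: [-1.8, 2.6, 1.5]
finger_gap: 61.6
finger_force: 10.0
clock: 60.98
eef_pos: [530.5, -220.9, 185.5]
eef_rot: [-3.141, 0.0, 0.774]
wrist_force: [-3.2, 4.0, 2.5]
finger_gap: 61.8
finger_force: 50.0
[ 0.48847978  0.35879775 -0.00173675]
```

```bash
python3 -m creep '0 0 0 0 0 -0.031;0 0 0 0 0 -0.031;0 0 0 0 0 -0.031;0 0 0 0 0 -0.031;0 0 0 0 0 -0.031;0 0 0 0 0 -0.031;0 0 0 0 0 -0.031;0 0 0 0 0 -0.031;0 0 0 0 0 -0.031;0 0 0 0 0 0'; python3 -m creep '0 0 0 0 0 -0.031;0 0 0 0 0 -0.031;0 0 0 0 0 -0.031;0 0 0 0 0 -0.031;0 0 0 0 0 -0.031;0 0 0 0 0 -0.031;0 0 0 0 0 -0.031;0 0 0 0 0 -0.031;0 0 0 0 0 -0.031;0 0 0 0 0 0;0 0 0 0 0 0';python3 - <<'E'
from h import *
print(manip.read_state()['moment']); c=take("top","t3"); m=cmask(c,"red"); l,k=ndimage.label(m)
for i in range(1,k+1):
    if (l==i).sum()>8: v,u=np.nonzero(l==i); print(ray(c,[u.mean(),v.mean()],227).round(1),(l==i).sum())
E
```

```text
clock: 62.22
eef_pos: [530.3, -220.8, 185.5]
eef_rot: [-3.141, -0.001, 1.65]
wrist_force: [-5.8, 4.8, 3.6]
finger_gap: 61.5
finger_force: 50.0
clock: 63.6
eef_pos: [530.0, -220.9, 185.5]
eef_rot: [-3.141, -0.002, 2.525]
wrist_force: [-6.5, 4.1, 4.0]
finger_gap: 61.6
finger_force: 50.0
[7.05134023e-01 1.07769678e+00 6.12423176e-04]
[[534.9 -91.5 227. ]] 63
```

```bash
python3 -m creep '0 0 0 0 0 0;0 0 0 0 0 0;0 0 0 0 0 0;0 0 0 0 0 0;0 0 0 0 0 0' 0 30; python3 -m creep '0 0 -0.5 0 0 0;0 0 -1 0 0 0;0 0 -1 0 0 0;0 0 -1 0 0 0;0 0 0 0 0 0.05;0 0 0 0 0 0.05;0 0 0 0 0 0.05;0 0 0 0 0 0.05;0 0 0 0 0 0.05;0 0 0 0 0 0.05;0 0 0 0 0 0.019;0 0 0 0 0 0;0 0 0 0 0 0'
python3 - <<'E'
from h import *
c=take("wrist","w7"); P=cloud(c); m=cmask(c,"red")&(P[...,2]>215);print("button",np.nanmedian(P[m],0).round(1),np.nanmean(P[m],0).round(1),m.sum())
go(536.6,-90.4,290,1.522)
E
```

```text
clock: 64.28
eef_pos: [530.7, -221.3, 185.5]
eef_rot: [3.142, 0.0, 2.527]
wrist_force: [-0.7, -0.2, 0.5]
finger_gap: 93.8
finger_force: 0.0
clock: 65.9
eef_pos: [530.7, -221.2, 325.5]
eef_rot: [3.142, -0.0, 1.526]
wrist_force: [1.2, -0.9, -0.1]
finger_gap: 94.2
finger_force: 0.0
button [536.1 -91.8 226.8] [536.1 -91.7 226.8] 1248
t 65.95 turn [-0.     -0.      0.0013] shift [ 3.274 -0.012  0.887] yaw 1.522 j6 at goal -0.12
```

View pics/w7.png

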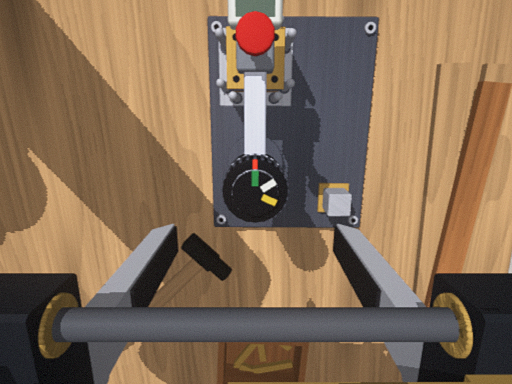

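The red line (255,163) sits at the green mark (255,178), and the gauge head is over the nest. Now I press the button with the fingers closed.

```bash
python3 -m creep '0.8 0 0 0 0 0;0.8 0 0.2 0 0 0;0.8 0 0.3 0 0 0;0.83 -0.01 0.3 0 0 0;0 0 0 0 0 0;0 0 0 0 0 0;0 0 0 0 0 0;0 0 0 0 0 0' 1 20; python3 -m creep '0 0 0.4 0 0 0;0 0 0.4 0 0 0;0 0 0.2 0 0 0;0 0 0 0 0 0;0 0 0 0 0 0'; python3 -c "
from h import *
go(536.4,-91,221,1.522)"
```

```text
clock: 66.95
eef_pos: [536.2, -92.8, 293.7]
eef_rot: [3.141, 0.0, 1.524]
wrist_force: [-0.3, -0.5, 0.2]
finger_gap: 17.5
finger_force: 0.0
clock: 67.58
eef_pos: [536.4, -92.2, 253.9]
eef_rot: [3.141, 0.0, 1.525]
wrist_force: [0.7, 0.8, 0.4]
finger_gap: 0.8
finger_force: 0.0
t 67.58 turn [0.0002 0.     0.001 ] shift [ 0.029 -0.001  0.822] yaw 1.522 j6 at goal -0.12
```

```bash
python3 -m creep '0.025 0 0.2 0 0 0;0 0 0.2 0 0 0;0 0 0.2 0 0 0;0 0 0.15 0 0 0;0 0 0.05 0 0 0;0 0 0 0 0 0;0 0 0 0 0 0'
```

```text
clock: 68.45
eef_pos: [536.3, -91.2, 221.6]
eef_rot: [3.141, 0.0, 1.525]
wrist_force: [-0.4, -0.1, 5.6]
finger_gap: 0.2
finger_force: 2.5
```

```bash
python3 -m creep '0 0 0.02 0 0 0;0 0 0.015 0 0 0;0 0 0 0 0 0'
```

```text
clock: 68.82
eef_pos: [536.4, -91.2, 221.0]
eef_rot: [3.14, 0.0, 1.525]
wrist_force: [-3.3, 0.8, 11.6]
finger_gap: 0.6
finger_force: 6.0
```

```bash
python3 -m creep '0 0 0.01 0 0 0;0 0 0 0 0 0;0 0 0 0 0 0;0 0 0 0 0 0;0 0 0 0 0 0;0 0 0 0 0 0;0 0 0 0 0 0;0 0 0 0 0 0;0 0 0 0 0 0;0 0 0 0 0 0;0 0 0 0 0 0;0 0 0 0 0 0'
```

```text
clock: 70.32
eef_pos: [536.4, -91.2, 221.0]
eef_rot: [3.14, 0.0, 1.525]
wrist_force: [-4.6, 1.0, 15.3]
finger_gap: 0.6
finger_force: 7.6
```

Held at 15 N for 1.4 s. Now release and go back to the column. The wrist starts at yaw 2.52 and turns clockwise by 1.0 rad.

```bash
python3 -m creep '0 0 -0.15 0 0 0;0 0 -0.25 0 0 0;0 0 -0.4 0 0 0;0 0 -0.8 0 0 0;0 0 -0.6 0 0 0;0 0 0 0 0 0;0 0 0 0 0 0' ; python3 -m creep '-0.8 0 0 0 0 0;-0.8 0 0 0 0 0;-0.8 0 0 0 0 0;-0.82 0 0 0 0 0;0 0 0 0 0 -0.05;0 0 0 0 0 -0.05;0 0 0 0 0 -0.05;0 0 0 0 0 -0.05;0 0 0 0 0 -0.05;0 0 0 0 0 -0.05;0 0 0 0 0 0;0 0 0 0 0 0' 0 10
python3 - <<'E'
from h import *
c=take("wrist"); P=cloud(c); m=cmask(c,"red")&(P[...,2]>205);print("button",np.nanmedian(P[m],0).round(1),m.sum())
go(530.5,-221.1,186,2.465)
E
```

```text
clock: 71.2
eef_pos: [536.0, -91.0, 306.6]
eef_rot: [-3.14, -0.0, 1.525]
wrist_force: [0.4, -0.6, -0.1]
finger_gap: 0.8
finger_force: 0.0
clock: 72.7
eef_pos: [530.2, -219.8, 307.0]
eef_rot: [-3.141, -0.001, 2.464]
wrist_force: [0.6, 0.7, 0.3]
finger_gap: 94.0
finger_force: 0.0
button [535.2 -92.1 226.8] 1253
t 72.75 turn [-0.     -0.0002 -0.0001] shift [-0.025 -0.022  3.03 ] yaw 2.465 j6 at goal -1.29
```

```bash
python3 -m creep '-0.025 -0.02 0.5 0 0 0;0 0 0.7 0 0 0;0 0 0.7 0 0 0;0 0 0.6 0 0 0;0 0 0.4 0 0 0;0 0 0.13 0 0 0;0 0 0 0 0 0;0 0 0 0 0 0;0 0 0 0 0 0'; python3 -m creep '0 0 0 0 0 0;0 0 0 0 0 0;0 0 0 0 0 0;0 0 0 0 0 0;0 0 0 0 0 0;0 0 0 0 0 0;0 0 0 0 0 0' 1 10
```

```text
clock: 73.88
eef_pos: [530.8, -221.1, 187.1]
eef_rot: [3.141, 0.001, 2.467]
wrist_force: [-0.4, 0.7, 0.7]
finger_gap: 94.0
finger_force: 0.0
clock: 74.75
eef_pos: [530.5, -221.2, 186.5]
eef_rot: [-3.141, -0.0, 2.467]
wrist_force: [-3.2, -3.9, 0.7]
finger_gap: 61.8
finger_force: 10.0
```

```bash
python3 -m creep '0 -0.01 0 0 0 0;0 0 0 0 0 0.02;0 0 0 0 0 0.03;0 0 0 0 0 0.03;0 0 0 0 0 0.03;0 0 0 0 0 0.03;0 0 0 0 0 0.03;0 0 0 0 0 0.03;0 0 0 0 0 0.03;0 0 0 0 0 0.03;0 0 0 0 0 0.03;0 0 0 0 0 0.028;0 0 0 0 0 0;0 0 0 0 0 0' 1 50; python3 -m creep '0 0 0 0 0 0;0 0 0 0 0 0;0 0 0 0 0 0;0 0 0 0 0 0;0 0 0 0 0 0' 0 10; python3 -m creep '0 0 -0.5 0 0 0;0 0 -1 0 0 0;0 0 -1 0 0 0;0 0 -1 0 0 0;0 0 0 0 0 0;0 0 0 0 0 0;0 0 0 0 0 0'
python3 - <<'E'
from h import *
c=take("wrist","w8")
E
```

```text
clock: 76.5
eef_pos: [530.3, -221.4, 186.5]
eef_rot: [-3.141, -0.0, 1.47]
wrist_force: [-4.4, -1.5, 1.3]
finger_gap: 61.0
finger_force: 50.0
clock: 77.12
eef_pos: [530.4, -221.4, 186.5]
eef_rot: [3.141, -0.0, 1.468]
wrist_force: [0.3, 0.2, 0.2]
finger_gap: 93.9
finger_force: 0.0
clock: 78.0
eef_pos: [530.1, -221.3, 325.1]
eef_rot: [-3.14, -0.001, 1.468]
wrist_force: [-0.1, 0.7, -0.1]
finger_gap: 93.9
finger_force: 0.0
```

View pics/w8.png

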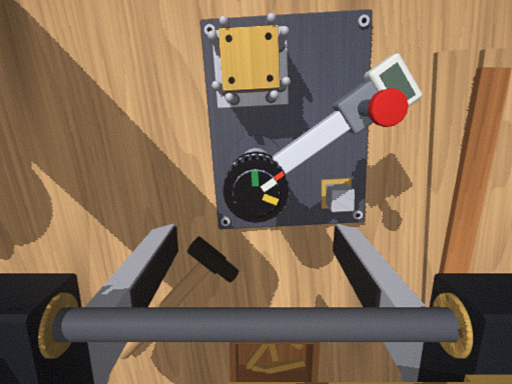

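The red line (279,176) lines up with the white mark (268,184). The plate sits square in the nest at (250,58), the button is up, and the gripper is clear. Handing in.

Run:
```python
from h import *
c=take("wrist"); P=cloud(c); m=cmask(c,"gold")&(np.hypot(P[...,0]-536,P[...,1]+90)<34); print(np.nanpercentile(P[m][:,2],[5,50,95]),np.nanmean(P[m],0))
m=cmask(c,"red")&(P[...,2]>205);print("button",np.nanmedian(P[m],0).round(1))
print(manip.sign_off())
```

```text
[95.52865306 96.85355157 98.22332236] [536.2862198  -89.73699623  96.86510763]
button [ 641.2 -155.6  226.7]
the job is handed in; nothing more can be done
None
```

The job is handed in, but no verdict came back: the block, all three blue shims and the brass plate are stacked square in the nest, the gauge was pressed onto the plate at about 15 N for over a second and sprang back up, and the collar is parked at the white mark.

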